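Line up workshop supplies by height on the display board

ROBOT

A 6-joint arm with a two-finger parallel gripper is mounted at the origin on a cart in front of the work surface, level with it; the furniture and walls round the work are solid. World frame = base frame: x ahead of the robot, y to its left, z up, the work surface at z = 0. Lengths are in m, angles in degrees, forces in N, time in s.
With the tool pointing down it reaches from about 0.4 to 0.825 m from the base axis. Payload 7 kg.
Tool frame: the origin (TCP) lies on the centre line of the jaws, within the pads' length; the fingertips stand 8 mm ahead of it and the grasp point (between the pads) lies 11 mm behind it; z points along the fingers, y is the line along which they close (so a half turn about z gives the same grasp; the last joint's range is limited). The gripper opens to 88 mm and grips with 3 to 60 N. Pads are 19 mm wide; open, the fingers measure 130 mm over their backs; the gripper's body (78 mm by 193 mm) begins 47 mm behind the grasp point.
Start: joints at [-52.076, 20.546, 0.682, 0, -70.136, -16.507], TCP at [0.246, -0.628, 0.235] pointing down, gripper open.
Joint ranges: [-176.03, 176.03], [-82.01, 121.73], [-58.28, 71.71], [-173.87, 95.51], [-174.79, -0.11], [-173.66, 173.66]. Speed limits (degrees/s): [136.94, 136.94, 172.46, 180, 180, 180].

INTERFACE

Orientations are given as [roll, pitch, yaw] about the fixed x, y, z axes, in that order (R = Rz(yaw) Ry(pitch) Rx(roll)).
In Python, from plant import ctrl, vision gives the robot as it stands. The module is installed in compiled form; this text tells all that it offers.
- The arm moves only by the tool move_arm, never from a script. Its argument "moves" is one flat list of numbers, 7 for each row, row after row: the finger opening in cm, from 0 to 8.76, then the shift along the tool's x, y, z in cm, then the turn, a rotation vector about the tool's x, y, z in rad. A call has 1 to 8 rows; each row shifts and turns the commanded pose from where the row before left it, along the tool's axes as they then stand; what a row does not reach is not made up. A row lasts 1/10 s, in which the tool goes at most 50 mm and 8.59 degrees, less where a joint would pass 70% of its speed; a pose out of reach is approached as far as the arm can. A call with a gripper value outside its range is refused whole. The fingers move at their own pace and stop on an object; the grip force is fixed at half the most. Time passes only in rows, so rows that do not move let the fingers close. It gives the time, the measured TCP pose, the force, the opening and the grip force at its end, in the units of the state.
- ctrl.get_obs(): the state, without advancing time (a new reading comes with each control period).
- vision.snapshot(name): name is "scene" or "top" or "wrist"; returns (picture, depth): 420x560x3 uint8, red, green, blue; 420x560 float32, m along the optical axis (not along the pixel's ray), 0 where there is no reading.
- vision.camera_model(name): a dict with "vertical_fov" (degrees; the focal length in pixels is half the picture's height over the tangent of half this angle, whatever the lens; pixels are square), "cx", "cy" (the principal point, pixels), "D" ([k1, k2, p1, p2, k3] as OpenCV has them; the pictures are not rectified), "cam_to_world" (4x4, takes a point from camera to world coordinates). Camera axes: x right, y down, z forward; pixel columns grow to the right and rows downward; lengths in m; the calibration is good to about 2 mm. A picture is of the moment at which its call begins: read the wrist's pose just before it. camera_model takes no time and is no camera call; for the wrist camera it gives the pose at the moment of the call.
- ctrl.close_job(): hands the job in; it is judged then, once.
The state is a dict: "clock": time; "joint_pos": joint angles; "qvel": joint speeds; "tau": joint torques, N m; "tool_pos": TCP position; "orientation": TCP orientation; "force": force on the tool from outside, world axes, zero at the start; "moment": the same for the moment, N m; "opening": finger opening in m; "gripper_force": force on a finger pad.
Only numpy, scipy, OpenCV 4.12 (cv2) and the standard library are available. Lean on these libraries where they do the work, as an engineer would, in place of code of your own. Each camera call takes 0.05 s, during which the arm holds its last target. There are 200 camera calls.

TASK

Line up the three cartons and the spray can that stand in front of the plywood board on its black pads in order of height, the lowest on the pad next to the red block and the tallest at the other end, each standing upright in the middle of its own pad. Turn the cartons so that their long sides run along the board, and leave the glue bottle beside the board standing where it is.

Things in the scene. Friction and masses are not known exactly. Their poses are not given: they have to be found in the camera images.
- red_carton_mid (a point): the lowest: a bright red cardboard carton, 80 x 62 mm and 45 mm high, about 0.2 kg. Its origin is the centre of the carton (half-way up); x points along its long side, y along its short side (grasp across this one), z up. Stands loose on the worktop, upright.
- brown_carton_mid (a point): the second lowest: a brown (kraft) cardboard carton, 86 x 62 mm and 61 mm high, about 0.26 kg. Its origin is the centre of the carton (half-way up); x points along its long side, y along its short side (grasp across this one), z up. Stands loose on the worktop, upright.
- white_carton_mid (a point): the second tallest: a white cardboard carton (a red band on one end only), taller than it is long, 85 x 64 mm and 100 mm high, about 0.3 kg. Its origin is the centre of the carton (half-way up); x points along its long side, y along its short side (grasp across this one), z up. Stands loose on the worktop, upright.
- spray_mid (a point): the tallest: a white spray can with a dark red label on its front, 65 mm in diameter and 205 mm high, upright, about 0.3 kg. Origin on its axis, half-way up (102.5 mm above its foot); z up. Its round white cap, fixed, 56 mm in diameter, reaches from 163 to 205 mm above the foot and may be gripped from above. It starts between robot and board; a similar can far behind the board belongs to the room.
- pad_0_top (a point): one of four equal black rubber pads in a row on a fixed plywood board, 76 mm across the board, 98 mm along it and 3 mm thick; its top lies about 15 mm above the worktop. Origin at the centre of the pad's top; y points along the board (along the row), x across it, z up. The pads stand 115 mm apart, centre to centre; this one is at the left end (+y) of the row, seen from the robot.
- pad_1_top (a point): one of four equal black rubber pads in a row on a fixed plywood board, 76 mm across the board, 98 mm along it and 3 mm thick; its top lies about 15 mm above the worktop. Origin at the centre of the pad's top; y points along the board (along the row), x across it, z up. The pads stand 115 mm apart, centre to centre; this one is second from the left, seen from the robot.
- pad_2_top (a point): one of four equal black rubber pads in a row on a fixed plywood board, 76 mm across the board, 98 mm along it and 3 mm thick; its top lies about 15 mm above the worktop. Origin at the centre of the pad's top; y points along the board (along the row), x across it, z up. The pads stand 115 mm apart, centre to centre; this one is third from the left, seen from the robot.
- pad_3_top (a point): one of four equal black rubber pads in a row on a fixed plywood board, 76 mm across the board, 98 mm along it and 3 mm thick; its top lies about 15 mm above the worktop. Origin at the centre of the pad's top; y points along the board (along the row), x across it, z up. The pads stand 115 mm apart, centre to centre; this one is at the right end (-y) of the row, seen from the robot.
- red_block: small red-painted block, 60 x 22 mm and 26 mm high, fixed on one end of the board, 72 mm beyond the centre of the nearest pad; it marks the low end of the row and may be at the left or at the right end (an unpainted wooden block of the same size is fixed on the other end). Origin at the centre of its underside.
- glue_mid (a point): white glue bottle with a green label on one side, 62 mm in diameter and 175 mm high, standing loose near the left end of the board: a bystander, not to be moved (similar bottles far behind the board belong to the room). Origin at its centre, half-way up; z up.

How it is judged (in metres and radians):
At the end, for the whole second after the job is handed in: Counted from the red block, the pads carry the red carton, the brown carton, the white carton and the spray can; each is centred on its pad to within 15 mm, rests on it (height within 6 mm), stands upright to within 0.1 rad, and the cartons' long sides are within 0.2 rad of the board's direction (((horizontal distance between red_block and pad_0_top below 0.12 m and horizontal distance between red_carton_mid and pad_0_top below 0.015 m and z of red_carton_mid in the frame of pad_0_top between 0.0165 and 0.0285 m and angle between each of red_carton_mid, brown_carton_mid, white_carton_mid, spray_mid's own z axis and vertical below 0.1 rad and angle between the x axis of red_carton_mid and the y axis of pad_0_top, either way round below 0.2 rad and horizontal distance between brown_carton_mid and pad_1_top below 0.015 m and z of brown_carton_mid in the frame of pad_1_top between 0.0245 and 0.0365 m and angle between the x axis of brown_carton_mid and the y axis of pad_1_top, either way round below 0.2 rad and horizontal distance between white_carton_mid and pad_2_top below 0.015 m and z of white_carton_mid in the frame of pad_2_top between 0.044 and 0.056 m and angle between the x axis of white_carton_mid and the y axis of pad_2_top, either way round below 0.2 rad and horizontal distance between spray_mid and pad_3_top below 0.015 m and z of spray_mid in the frame of pad_3_top between 0.0965 and 0.1085 m) or (horizontal distance between red_block and pad_3_top below 0.12 m and horizontal distance between red_carton_mid and pad_3_top below 0.015 m and z of red_carton_mid in the frame of pad_3_top between 0.0165 and 0.0285 m and angle between each of red_carton_mid, brown_carton_mid, white_carton_mid, spray_mid's own z axis and vertical below 0.1 rad and angle between the x axis of red_carton_mid and the y axis of pad_3_top, either way round below 0.2 rad and horizontal distance between brown_carton_mid and pad_2_top below 0.015 m and z of brown_carton_mid in the frame of pad_2_top between 0.0245 and 0.0365 m and angle between the x axis of brown_carton_mid and the y axis of pad_2_top, either way round below 0.2 rad and horizontal distance between white_carton_mid and pad_1_top below 0.015 m and z of white_carton_mid in the frame of pad_1_top between 0.044 and 0.056 m and angle between the x axis of white_carton_mid and the y axis of pad_1_top, either way round below 0.2 rad and horizontal distance between spray_mid and pad_0_top below 0.015 m and z of spray_mid in the frame of pad_0_top between 0.0965 and 0.1085 m))); the robot touches nothing.
It fails at once if the glue bottle is knocked over or moved by more than 30 mm (angle between glue_mid's own z axis and vertical above 0.3 rad or distance of glue_mid from where it was at the start of the episode above 0.03 m).
It also fails if it takes over 115 s, if anything falls off the work surface, if the arm or the gripper's body presses on something with over 40 N, if the wrist force passes 120 N, or if a joint passes its speed limit or range.

## Working session

There is one attempt and no reset: what is moved stays moved. The work goes in short steps, Python scripts to look and compute and a tool call to move; the robot and the scene stay as the last step left them, time stands still between calls to the robot, and variables do not carry over. Pictures are saved under pics/ and viewed, at most 14 in all, crops included, and the job is handed in when it is done.

Besides the shell and the picture viewer there is one more tool, called after "Call:" as name(argument=value, ...), one argument or row to a line, values as JSON. move_arm: Moves the arm, as the interface text tells. Its arguments: {"type":"object","properties":{"moves":{"type":"array"}},"required":["moves"]}

```bash
mkdir -p pics; cat > h.py <<'E'
import numpy as np, cv2
from plant import ctrl, vision
def pts(name, snap=None):
    m=vision.camera_model(name); im,d=snap or vision.snapshot(name)
    f=210/np.tan(np.radians(m["vertical_fov"])/2)
    K=np.array([[f,0,m["cx"]],[0,f,m["cy"]],[0,0,1.]])
    uu,vv=np.meshgrid(np.arange(560.),np.arange(420.))
    p=cv2.undistortPoints(np.stack([uu,vv],-1).reshape(-1,1,2),K,np.array(m["D"],float)).reshape(420,560,2)
    P=np.dstack([p*d[...,None],d]); T=np.array(m["cam_to_world"])
    W=P@T[:3,:3].T+T[:3,3]; W[d==0]=np.nan
    return im,W
E
python3 - <<'E'
from h import *
for n in("scene","top"):
    im,W=pts(n); np.savez(n,im=im,W=W); cv2.imwrite(f"pics/{n}0.png",im[...,::-1])
    print(n,np.round(vision.camera_model(n)["cam_to_world"],3).tolist())
print(ctrl.get_obs())
E
```

```text
scene [[-0.874, -0.28, 0.396, 0.04], [-0.485, 0.526, -0.698, 0.985], [-0.013, -0.803, -0.596, 0.899], [0.0, 0.0, 0.0, 1.0]]
top [[0.021, -0.993, 0.112, 0.435], [-1.0, -0.019, 0.02, 0.057], [-0.018, -0.112, -0.994, 1.163], [0.0, 0.0, 0.0, 1.0]]
{'clock': 0.1, 'joint_pos': array([-5.20747858e+01,  2.05865682e+01,  6.40850638e-01, -2.03265648e-02,
       -7.01346276e+01, -1.65079468e+01]), 'qvel': array([-0.0353344 , -0.01391694,  0.12404764,  0.16431739,  0.01724581,
        0.04620686]), 'tau': array([ 3.48651702e-04, -5.84162843e+01,  2.93752706e+01,  7.01545045e+00,
        1.01451343e-02, -4.51615892e-05]), 'tool_pos': array([ 0.24633815, -0.62800372,  0.23373071]), 'orientation': array([ 1.79917536e+02, -4.51057879e-03, -1.58589650e+02]), 'force': array([-0.11745374,  0.16912137,  0.25273399]), 'moment': array([0.0295336 , 0.00235276, 0.0238796 ]), 'gripper_force': 0.0, 'opening': 0.08788983885045427}
```

View pics/scene0.png

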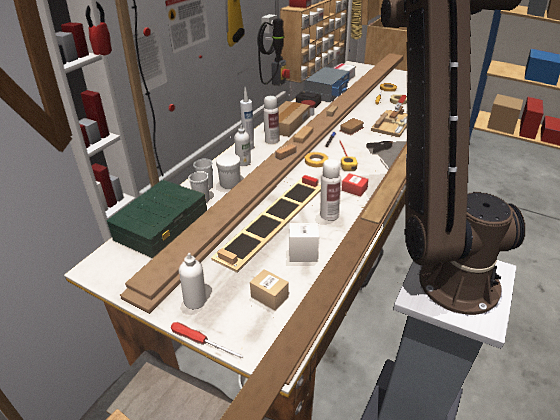

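View pics/top0.png

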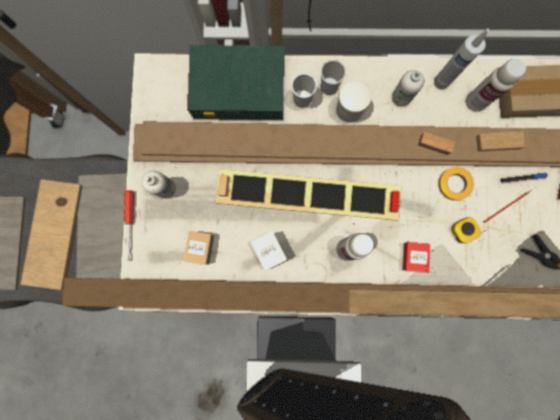

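Top view: the red block is at the right end (395,202), so the row from right to left is red, brown, white, spray. Red carton is at (417,257), spray at (361,245), white at (268,250), brown at (198,247) and glue at (155,184).

```bash
python3 - <<'E'
from h import *
A=np.load("top.npz"); W=A["W"]; im=A["im"].astype(int)
def box(n,r,zlo,zhi,use=W):
    u0,v0,u1,v1=r; P=use[v0:v1,u0:u1].reshape(-1,3); P=P[(P[:,2]>zlo)&(P[:,2]<zhi)]
    (c,s,a)=cv2.minAreaRect(P[:,:2].astype(np.float32)); print(n,len(P),"rect",np.round(c,4),np.round(s,4),round(a,1),"mean",np.round(P.mean(0),4),"zmed",np.round(np.median(P[:,2]),4))
box("red",(398,235,440,280),.035,.06)
box("brown",(175,225,220,270),.05,.075)
box("white",(243,225,295,275),.09,.115)
box("spraycap",(335,225,380,268),.19,.22)
box("glue",(135,165,180,200),.05,.2)
for v,u in((290,200),(290,400),(140,300),(157,300),(190,480),(230,230),(285,500)): print(u,v,np.round(W[v,u],3))
# pads: dark pixels
m=((im.max(2)<70)).astype(np.uint8); m[:165]=0;m[225:]=0;m[:,:225]=0;m[:,395:]=0
n,L,st,c=cv2.connectedComponentsWithStats(m)
for i in range(1,n):
    if st[i,4]>300:
        P=W[L==i]; P=P[np.isfinite(P[:,0])]; r=cv2.minAreaRect(P[:,:2].astype(np.float32)); print("pad",st[i],np.round(r[0],4),np.round(r[1],4),round(r[2],1),np.round(P.mean(0),4))
E
python3 - <<'E'
import cv2
im=cv2.imread('pics/top0.png')[160:290,120:450]; cv2.imwrite('pics/topc.png',cv2.resize(im,None,fx=2.4,fy=2.4,interpolation=2))
E
```

```text
red 691 rect [ 0.4479 -0.3085] [0.0638 0.08  ] 86.0 mean [ 0.4477 -0.3075  0.0447] zmed 0.0448
brown 730 rect [0.4613 0.2986] [0.0636 0.085 ] 81.8 mean [0.4612 0.2976 0.0609] zmed 0.061
white 789 rect [0.4568 0.1012] [0.0848 0.0638] 27.8 mean [0.4567 0.1006 0.0999] zmed 0.0999
spraycap 415 rect [ 0.4743 -0.1258] [0.0522 0.0524] 89.8 mean [ 0.4732 -0.125   0.203 ] zmed 0.2034
glue 599 rect [0.6289 0.4053] [0.0604 0.0588] 88.7 mean [0.625  0.3969 0.124 ] zmed 0.1321
200 290 [0.344 0.292 0.025]
400 290 [ 0.357 -0.263  0.025]
300 140 [0.776 0.019 0.032]
300 157 [0.726 0.019 0.033]
480 190 [ 0.645 -0.503  0.002]
230 230 [0.515 0.217 0.001]
500 285 [ 0.375 -0.55   0.001]
pad [232 176  33  25 699] [0.6366 0.1662] [0.0885 0.067 ] 85.4 [0.6364 0.1662 0.0149]
pad [272 179  33  26 706] [0.628  0.0517] [0.089  0.0673] 85.6 [0.6276 0.0516 0.015 ]
pad [312 183  33  26 717] [ 0.6195 -0.0631] [0.089  0.0683] 85.2 [ 0.6189 -0.063   0.0149]
pad [352 187  33  26 727] [ 0.61  -0.177] [0.0905 0.068 ] 86.1 [ 0.6102 -0.1773  0.015 ]
```

View pics/topc.png

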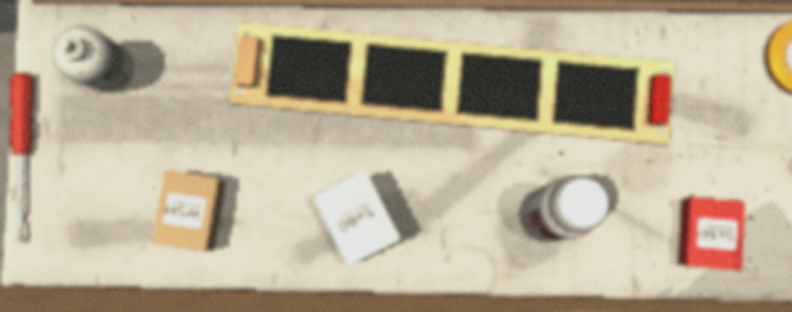

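```bash
cat > go.py <<'E'
import sys; from h import *
from scipy.spatial.transform import Rotation as R
# usage: go.py x y z yaw -> shift (cm, current tool axes) and tool-z turn (rad)
def go(x,y,z,yaw):
    o=ctrl.get_obs(); r=R.from_euler("xyz",o["orientation"],degrees=True)
    d=r.inv().apply(np.array([x,y,z])-o["tool_pos"])*100
    rv=(r.inv()*R.from_euler("xyz",[180,0,yaw],degrees=True)).as_rotvec()
    d2=R.from_euler("xyz",[180,0,yaw],degrees=True).inv().apply(np.array([x,y,z])-o["tool_pos"])*100
    print("shift now-axes",np.round(d,2),"turn",np.round(rv,3),"| shift after-turn axes",np.round(d2,2))
if __name__=="__main__": go(*map(float,sys.argv[1:]))
E
python3 go.py .448 -.3085 .16 176
```

```text
shift now-axes [-30.44  22.37   7.4 ] turn [ 0.001 -0.     0.443] | shift after-turn axes [-17.89  33.28   7.37]
```

Call:
move_arm(
  moves=[8.76, -3.8, 2.8, 0.92, 0, 0, 0, 8.76, -3.8, 2.8, 0.92, 0, 0, 0, 8.76, -3.8, 2.8, 0.92, 0, 0, 0, 8.76, -3.8, 2.8, 0.92, 0, 0, 0, 8.76, -3.8, 2.8, 0.92, 0, 0, 0, 8.76, -3.8, 2.8, 0.92, 0, 0, 0, 8.76, -3.8, 2.8, 0.92, 0, 0, 0, 8.76, -3.8, 2.8, 0.92, 0, 0, 0],
)

```text
clock: 0.9
tool_pos: [0.4482, -0.307, 0.1606]
orientation: [180.0, -0.0, -158.6]
force: [0.8, -0.8, 0.8]
opening: 0.0876
gripper_force: 0.0
```

Call:
move_arm(
  moves=[8.76, 0, 0, 0, 0, 0, 0.148, 8.76, 0, 0, 0, 0, 0, 0.148, 8.76, 0, 0, 0, 0, 0, 0.147, 8.76, 0, 0, 0, 0, 0, 0, 8.76, 0, 0, 0, 0, 0, 0],
)

```text
clock: 1.4
tool_pos: [0.4475, -0.3088, 0.1608]
orientation: [180.0, -0.0, 176.3]
force: [-0.3, -0.5, 1.3]
opening: 0.0877
gripper_force: 0.0
```

```bash
python3 - <<'E'
from h import *
im,W=pts("wrist"); np.savez("w1",im=im,W=W); cv2.imwrite("pics/w1.png",im[...,::-1])
m=(im[...,0]>120)&(im[...,1]<90)&(W[...,2]>.035)&(W[...,2]<.06)
P=W[m]; print(len(P),[np.round(x,4) for x in cv2.minAreaRect(P[:,:2].astype(np.float32))],P[:,2].mean())
E
python3 go.py .448 -.3085 .015 176
```

```text
1935 [array([ 0.4932, -0.2969]), array([0.1899, 0.076 ]), np.float64(11.6283)] 0.043326027042437
shift now-axes [-0.05  0.04 14.58] turn [ 0.    -0.     0.004] | shift after-turn axes [-0.05  0.04 14.58]
```

View pics/w1.png

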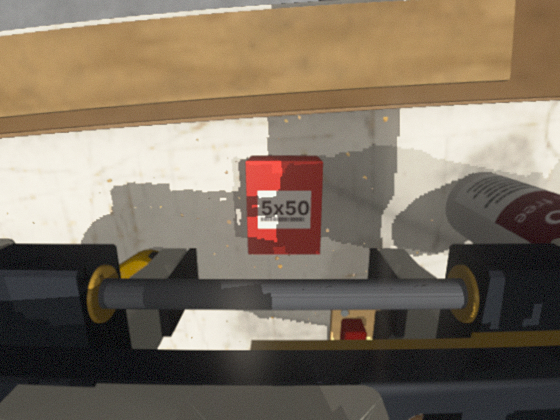

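The wrist view shows the red carton at (285,205), squarely between the fingers (185 to 380). I'll limit the wrist measurement to it, then descend.

```bash
python3 - <<'E'
from h import *
W=np.load("w1.npz")["W"][150:262,238:330].reshape(-1,3); P=W[(W[:,2]>.038)&(W[:,2]<.06)]
print(len(P),[np.round(x,4) for x in cv2.minAreaRect(P[:,:2].astype(np.float32))])
E
```

```text
7091 [array([ 0.4461, -0.3084]), array([0.0622, 0.0806]), np.float64(86.2001)]
```

Call:
move_arm(
  moves=[8.76, 0, 0, 4, 0, 0, 0, 8.76, 0, 0, 4, 0, 0, 0, 8.76, 0, 0, 3.6, 0, 0, 0, 8.76, 0, 0, 2, 0, 0, 0, 8.76, 0, 0, 1, 0, 0, 0, 5, 0, 0, 0, 0, 0, 0, 5, 0, 0, 0, 0, 0, 0, 5, 0, 0, 0, 0, 0, 0],
)

```text
clock: 2.25
tool_pos: [0.4487, -0.3092, 0.0163]
orientation: [-180.0, 0.1, 176.1]
force: [0.9, 0.4, 0.9]
opening: 0.069
gripper_force: 0.0
```

Call:
move_arm(
  moves=[5, 0, 0, 0, 0, 0, 0, 5, 0, 0, 0, 0, 0, 0, 5, 0, 0, 0, 0, 0, 0, 5, 0, 0, -3, 0, 0, 0, 5, 0, 0, -4, 0, 0, 0, 5, 0, 0, -4, 0, 0, 0, 5, 0, 0, -3.5, 0, 0, 0],
)

```text
clock: 2.95
tool_pos: [0.4475, -0.3088, 0.1622]
orientation: [-180.0, 0.1, 176.0]
force: [0.6, 0.0, -1.8]
opening: 0.0617
gripper_force: 30.0
```

Call:
move_arm(
  moves=[5, 0, 0, 0, 0, 0, -0.14, 5, 0, 0, 0, 0, 0, -0.14, 5, 0, 0, 0, 0, 0, -0.14, 5, 0, 0, 0, 0, 0, -0.14, 5, 0, 0, 0, 0, 0, -0.14, 5, 0, 0, 0, 0, 0, -0.14, 5, 0, 0, 0, 0, 0, -0.14, 5, 0, 0, 0, 0, 0, -0.14],
)

```text
clock: 3.75
tool_pos: [0.4474, -0.3087, 0.1601]
orientation: [180.0, 0.0, -119.5]
force: [0.3, 0.6, -2.2]
opening: 0.0619
gripper_force: 30.0
```

Call:
move_arm(
  moves=[5, 0, 0, 0, 0, 0, -0.148, 5, 0, 0, 0, 0, 0, -0.148, 5, 0, 0, 0, 0, 0, -0.148, 5, 0, 0, 0, 0, 0, 0],
)

```text
clock: 4.15
tool_pos: [0.4474, -0.3087, 0.1601]
orientation: [-180.0, 0.0, -94.2]
force: [-0.3, 0.9, -1.3]
opening: 0.0623
gripper_force: 30.0
```

```bash
python3 go.py .6102 -.1755 .035 -94.4
```

```text
shift now-axes [-14.48 -15.25  12.51] turn [-0.     0.     0.003] | shift after-turn axes [-14.53 -15.21  12.51]
```

Call:
move_arm(
  moves=[5, -2.9, -3.05, 0, 0, 0, 0, 5, -2.9, -3.05, 0, 0, 0, 0, 5, -2.9, -3.05, 0, 0, 0, 0, 5, -2.9, -3.05, 0, 0, 0, 0, 5, -2.9, -3.05, 0, 0, 0, 0, 5, 0, 0, 4, 0, 0, 0, 5, 0, 0, 4, 0, 0, 0, 5, 0, 0, 0, 0, 0, 0],
)

```text
clock: 4.95
tool_pos: [0.6066, -0.175, 0.0743]
orientation: [179.4, 0.0, -94.6]
force: [-1.2, -0.0, -2.1]
opening: 0.0618
gripper_force: 30.0
```

```bash
cat > padw.py <<'E'
from h import *
im,W=pts("wrist"); import sys
o=ctrl.get_obs(); print(np.round(o["tool_pos"],4), np.round(o["orientation"],1))
cv2.imwrite("pics/"+sys.argv[1]+".png",im[...,::-1]); np.savez(sys.argv[1],im=im,W=W)
m=((im.max(2)<75)&(abs(W[...,2]-.015)<.006)).astype(np.uint8); m=cv2.morphologyEx(m,2,np.ones((3,3)))
n,L,st,c=cv2.connectedComponentsWithStats(m)
for i in range(1,n):
    if st[i,4]>400:
        P=W[L==i]; r=cv2.minAreaRect(P[:,:2].astype(np.float32)); print("pad",st[i],np.round(r[0],4),np.round(r[1],4),round(r[2],1))
E
python3 padw.py w2; python3 go.py .6102 -.1755 .0315 -94.4
```

```text
[ 0.6086 -0.1757  0.0777] [179.6  -0.  -94.5]
pad [ 218  156  120   27 3082] [ 0.605  -0.2179] [0.0164 0.075 ] 85.7
shift now-axes [-0.03 -0.18  4.62] turn [ 0.006 -0.    -0.002] | shift after-turn axes [-0.03 -0.16  4.62]
```

View pics/w2.png

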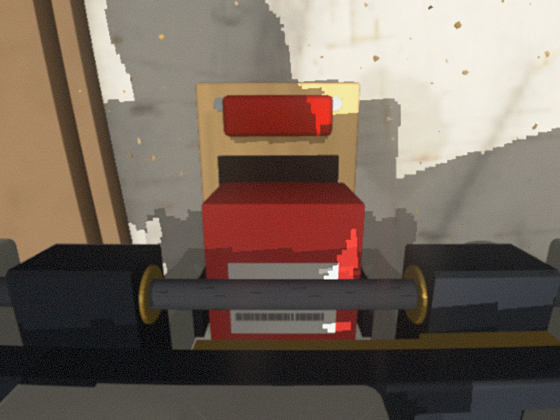

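The carton hangs centred over the end pad, whose visible strip is at (278,168) with the red block beyond it. Its position agrees with the top view, so I'll lower and release.

Call:
move_arm(
  moves=[5, 0, 0, 2, 0, 0, 0, 5, 0, 0, 1.3, 0, 0, 0, 5, 0, 0, 0.6, 0, 0, 0, 5, 0, 0, 0.4, 0, 0, 0, 5, 0, 0, 0.2, 0, 0, 0, 5, 0, 0, 0, 0, 0, 0, 5, 0, 0, 0, 0, 0, 0],
)

```text
clock: 5.7
tool_pos: [0.6111, -0.1759, 0.0355]
orientation: [-180.0, -0.0, -94.4]
force: [0.6, -1.2, -1.4]
opening: 0.0618
gripper_force: 30.0
```

Call:
move_arm(
  moves=[5, 0, 0.12, 0.2, 0, 0, 0, 5, 0, 0, 0.15, 0, 0, 0, 5, 0, 0, 0, 0, 0, 0, 5, 0, 0, 0, 0, 0, 0],
)

```text
clock: 6.1
tool_pos: [0.6095, -0.1757, 0.0314]
orientation: [180.0, -0.0, -94.4]
force: [0.3, -0.1, -1.7]
opening: 0.0619
gripper_force: 30.0
```

Call:
move_arm(
  moves=[8.76, 0, 0, 0.05, 0, 0, 0, 8.76, 0, 0, 0, 0, 0, 0, 8.76, 0, 0, 0, 0, 0, 0, 8.76, 0, 0, -3, 0, 0, 0, 8.76, 0, 0, -4.5, 0, 0, 0, 8.76, 0, 0, -4.5, 0, 0, 0, 8.76, 0, 0, -4.0, 0, 0, 0],
)

```text
clock: 6.8
tool_pos: [0.6097, -0.1759, 0.1935]
orientation: [-179.9, -0.0, -94.3]
force: [1.4, 0.1, 0.4]
opening: 0.0876
gripper_force: 0.0
```

```bash
python3 go.py .4613 .2986 .2 -8.2
```

```text
shift now-axes [-46.18  18.39  -0.68] turn [-1.000e-03 -1.000e-03 -1.504e+00] | shift after-turn axes [-21.45 -44.84  -0.65]
```

Call:
move_arm(
  moves=[8.76, -4.2, 1.67, 0, 0, 0, 0, 8.76, -4.2, 1.67, 0, 0, 0, 0, 8.76, -4.2, 1.67, 0, 0, 0, 0, 8.76, -4.2, 1.67, 0, 0, 0, 0, 8.76, -4.2, 1.67, 0, 0, 0, 0, 8.76, -4.2, 1.67, 0, 0, 0, 0, 8.76, -4.2, 1.67, 0, 0, 0, 0, 8.76, -4.2, 1.67, 0, 0, 0, 0],
)

```text
clock: 7.6
tool_pos: [0.5011, 0.1711, 0.1914]
orientation: [-180.0, 0.0, -94.3]
force: [1.3, 0.2, 0.3]
opening: 0.0877
gripper_force: 0.0
```

Call:
move_arm(
  moves=[8.76, -4.2, 1.67, 0, 0, 0, 0, 8.76, -4.2, 1.67, 0, 0, 0, 0, 8.76, -4.2, 1.67, 0, 0, 0, 0, 8.76, 0, 0, 0, 0, 0, -0.148, 8.76, 0, 0, 0, 0, 0, -0.148, 8.76, 0, 0, 0, 0, 0, -0.148, 8.76, 0, 0, 0, 0, 0, -0.148, 8.76, 0, 0, 0, 0, 0, -0.148],
)

```text
clock: 8.4
tool_pos: [0.4614, 0.299, 0.1911]
orientation: [-180.0, 0.0, -51.6]
force: [0.1, -0.2, -0.7]
opening: 0.0876
gripper_force: 0.0
```

Call:
move_arm(
  moves=[8.76, 0, 0, 0, 0, 0, -0.148, 8.76, 0, 0, 0, 0, 0, -0.148, 8.76, 0, 0, 0, 0, 0, -0.148, 8.76, 0, 0, 0, 0, 0, -0.148, 8.76, 0, 0, 0, 0, 0, -0.148, 8.76, 0, 0, 0, 0, 0, -0.024, 8.76, 0, 0, 0, 0, 0, 0],
)

```text
clock: 9.1
tool_pos: [0.4614, 0.2988, 0.1911]
orientation: [-180.0, -0.0, -8.3]
force: [-0.2, -0.1, -0.2]
opening: 0.0875
gripper_force: 0.0
```

```bash
cat > top.py <<'E'
# carton top from the wrist: kept points in a height band within 75 mm of the tool axis
from h import *; import sys
zl,zh=map(float,sys.argv[1:3]); im,W=pts("wrist"); t=ctrl.get_obs()["tool_pos"]
m=(W[...,2]>zl)&(W[...,2]<zh)&(np.hypot(W[...,0]-t[0],W[...,1]-t[1])<.075)
P=W[m]; print(len(P),[np.round(x,4) for x in cv2.minAreaRect(P[:,:2].astype(np.float32))],np.round(P.mean(0),4))
E
python3 top.py .052 .072; python3 go.py .4613 .2986 .026 -8.2
```

```text
6860 [array([0.4603, 0.2994]), array([0.0625, 0.0851]), np.float64(82.2025)] [0.4625 0.2991 0.0595]
shift now-axes [-1.00e-02  3.00e-02  1.65e+01] turn [-0.    -0.    -0.003] | shift after-turn axes [-1.00e-02  2.00e-02  1.65e+01]
```

Call:
move_arm(
  moves=[8.76, 0, 0, 4.5, 0, 0, 0, 8.76, 0, 0, 4.5, 0, 0, 0, 8.76, 0, 0, 4, 0, 0, 0, 8.76, 0, 0, 2, 0, 0, 0, 8.76, 0, 0, 1.5, 0, 0, 0, 8.76, 0, 0, 0, 0, 0, 0, 5, 0, 0, 0, 0, 0, 0, 5, 0, 0, 0, 0, 0, 0],
)

```text
clock: 9.95
tool_pos: [0.462, 0.2995, 0.0271]
orientation: [-179.9, -0.1, -8.2]
force: [-0.6, 0.3, -0.5]
opening: 0.0768
gripper_force: 0.0
```

Call:
move_arm(
  moves=[5, 0, 0, 0, 0, 0, 0, 5, 0, 0, 0, 0, 0, 0, 5, 0, 0, 0, 0, 0, 0, 5, 0, 0, 0, 0, 0, 0],
)

```text
clock: 10.35
tool_pos: [0.4619, 0.2994, 0.0269]
orientation: [-179.9, -0.1, -8.2]
force: [-1.7, -0.4, 6.1]
opening: 0.0618
gripper_force: 30.0
```

Call:
move_arm(
  moves=[5, 0, 0, -3, 0, 0, 0, 5, 0, 0, -4.5, 0, 0, 0, 5, 0, 0, -4.5, 0, 0, 0, 5, 0, 0, -4.5, 0, 0, 0, 5, 0, 0, 0, 0, 0, 0.148, 5, 0, 0, 0, 0, 0, 0.148, 5, 0, 0, 0, 0, 0, 0.148, 5, 0, 0, 0, 0, 0, 0.148],
)

```text
clock: 11.15
tool_pos: [0.4609, 0.2985, 0.1908]
orientation: [180.0, 0.0, -42.5]
force: [0.4, 0.1, -2.7]
opening: 0.0622
gripper_force: 30.0
```

Call:
move_arm(
  moves=[5, 0, 0, 0, 0, 0, 0.148, 5, 0, 0, 0, 0, 0, 0.148, 5, 0, 0, 0, 0, 0, 0.148, 5, 0, 0, 0, 0, 0, 0.148, 5, 0, 0, 0, 0, 0, 0.148, 5, 0, 0, 0, 0, 0, 0.148, 5, 0, 0, 0, 0, 0, 0.025, 5, 0, 0, 0, 0, 0, 0],
)

```text
clock: 11.95
tool_pos: [0.4612, 0.2987, 0.1908]
orientation: [180.0, -0.0, -94.3]
force: [-0.3, -0.6, -2.4]
opening: 0.0624
gripper_force: 30.0
```

```bash
python3 go.py .6183 -.0645 .1 -94.4
```

```text
shift now-axes [ 35.05 -18.37   9.08] turn [ 0.    -0.     0.002] | shift after-turn axes [ 35.   -18.45   9.08]
```

Call:
move_arm(
  moves=[5, 3.9, -2.05, 0, 0, 0, 0, 5, 3.9, -2.05, 0, 0, 0, 0, 5, 3.9, -2.05, 0, 0, 0, 0, 5, 3.9, -2.05, 0, 0, 0, 0, 5, 3.9, -2.05, 0, 0, 0, 0, 5, 3.9, -2.05, 0, 0, 0, 0, 5, 3.9, -2.05, 0, 0, 0, 0, 5, 3.9, -2.05, 0, 0, 0, 0],
)

```text
clock: 12.75
tool_pos: [0.6013, -0.0266, 0.1909]
orientation: [180.0, 0.0, -94.2]
force: [0.4, 0.5, -2.4]
opening: 0.0622
gripper_force: 30.0
```

Call:
move_arm(
  moves=[5, 3.85, -2.05, 0, 0, 0, 0, 5, 0, 0, 4, 0, 0, 0, 5, 0, 0, 4, 0, 0, 0, 5, 0, 0, 3, 0, 0, 0, 5, 0, 0, 1, 0, 0, 0, 5, 0, 0, 0, 0, 0, 0, 5, 0, 0, 0, 0, 0, 0],
)

```text
clock: 13.45
tool_pos: [0.6196, -0.0646, 0.0724]
orientation: [-179.9, -0.0, -94.3]
force: [0.8, 0.7, -1.6]
opening: 0.0623
gripper_force: 30.0
```

```bash
python3 padw.py w3; python3 go.py .6183 -.0645 .042 -94.4
```

```text
[ 0.6199 -0.0645  0.0729] [-179.8    0.   -94.3]
pad [ 225  118  124   16 1867] [ 0.6114 -0.1334] [0.0089 0.0745] 85.7
pad [ 227  163  120   21 2043] [ 0.6133 -0.1059] [0.0127 0.0752] 83.7
shift now-axes [0.02 0.16 3.09] turn [-0.003  0.     0.001] | shift after-turn axes [0.01 0.15 3.09]
```

View pics/w3.png

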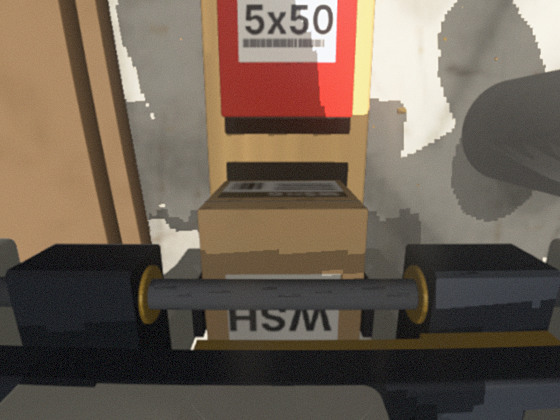

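Red stands centred on its pad (upper middle), and brown hangs over the next pad, whose strip is at (287,172). Lowering brown.

Call:
move_arm(
  moves=[5, 0, 0.2, 1.5, 0, 0, 0, 5, 0, 0, 0.8, 0, 0, 0, 5, 0, 0, 0.5, 0, 0, 0, 5, 0, 0, 0.2, 0, 0, 0, 5, 0, 0, 0, 0, 0, 0, 5, 0, 0, 0, 0, 0, 0],
)

```text
clock: 14.1
tool_pos: [0.6169, -0.0645, 0.042]
orientation: [-179.9, 0.0, -94.4]
force: [-1.8, 1.6, 5.3]
opening: 0.0621
gripper_force: 30.0
```

Contact. Release and rise.

Call:
move_arm(
  moves=[8.76, 0, 0, 0, 0, 0, 0, 8.76, 0, 0, 0, 0, 0, 0, 8.76, 0, 0, 0, 0, 0, 0, 8.76, 0, 0, -3, 0, 0, 0, 8.76, 0, 0, -4.5, 0, 0, 0, 8.76, 0, 0, -4.5, 0, 0, 0, 8.76, 0, 0, -4.5, 0, 0, 0],
)

```text
clock: 14.8
tool_pos: [0.6162, -0.0648, 0.2077]
orientation: [180.0, -0.0, -94.4]
force: [1.3, 0.4, -0.5]
opening: 0.0872
gripper_force: 0.0
```

```bash
python3 go.py .4568 .1012 .21 -152.2
```

```text
shift now-axes [-15.32  17.17  -0.23] turn [ 0.    -0.     1.009] | shift after-turn axes [ 6.36 22.12 -0.23]
```

Call:
move_arm(
  moves=[8.76, -2.55, 2.86, 0, 0, 0, 0, 8.76, -2.55, 2.86, 0, 0, 0, 0, 8.76, -2.55, 2.86, 0, 0, 0, 0, 8.76, -2.55, 2.86, 0, 0, 0, 0, 8.76, -2.55, 2.86, 0, 0, 0, 0, 8.76, -2.55, 2.86, 0, 0, 0, 0, 8.76, 0, 0, 0, 0, 0, 0.145, 8.76, 0, 0, 0, 0, 0, 0.145],
)

```text
clock: 15.6
tool_pos: [0.4566, 0.1022, 0.2064]
orientation: [-180.0, 0.1, -111.2]
force: [0.0, -0.4, -0.2]
opening: 0.0878
gripper_force: 0.0
```

Call:
move_arm(
  moves=[8.76, 0, 0, 0, 0, 0, 0.145, 8.76, 0, 0, 0, 0, 0, 0.145, 8.76, 0, 0, 0, 0, 0, 0.145, 8.76, 0, 0, 0, 0, 0, 0.145, 8.76, 0, 0, 0, 0, 0, 0.139, 8.76, 0, 0, 0, 0, 0, 0, 8.76, 0, 0, 0, 0, 0, 0],
)

```text
clock: 16.3
tool_pos: [0.4572, 0.1011, 0.206]
orientation: [-180.0, 0.0, -152.0]
force: [0.1, -0.1, 1.2]
opening: 0.0877
gripper_force: 0.0
```

```bash
python3 top.py .09 .115; python3 go.py .4568 .1012 .06 -152.2
```

```text
8317 [array([0.4552, 0.1013]), array([0.0852, 0.0642]), np.float64(28.5198)] [0.4531 0.1001 0.0985]
shift now-axes [ 0.03  0.03 14.6 ] turn [-0.     0.     0.003] | shift after-turn axes [ 0.03  0.03 14.6 ]
```

Call:
move_arm(
  moves=[8.76, 0, 0, 4.5, 0, 0, 0, 8.76, 0, 0, 4.5, 0, 0, 0, 8.76, 0, 0, 3.5, 0, 0, 0, 8.76, 0, 0, 1.5, 0, 0, 0, 8.76, 0, 0, 0.6, 0, 0, 0, 8.76, 0, 0, 0, 0, 0, 0, 5, 0, 0, 0, 0, 0, 0, 5, 0, 0, 0, 0, 0, 0],
)

```text
clock: 17.15
tool_pos: [0.4579, 0.1016, 0.0611]
orientation: [180.0, 0.1, -152.2]
force: [0.2, 0.2, -0.1]
opening: 0.0772
gripper_force: 0.0
```

Call:
move_arm(
  moves=[5, 0, 0, 0, 0, 0, 0, 5, 0, 0, 0, 0, 0, 0, 5, 0, 0, 0, 0, 0, 0, 5, 0, 0, 0, 0, 0, 0],
)

```text
clock: 17.55
tool_pos: [0.4576, 0.1015, 0.0608]
orientation: [180.0, 0.1, -152.2]
force: [-2.2, 1.8, 6.4]
opening: 0.0638
gripper_force: 30.0
```

Call:
move_arm(
  moves=[5, 0, 0, -3, 0, 0, 0, 5, 0, 0, -4, 0, 0, 0, 5, 0, 0, -3, 0, 0, 0, 5, 0, 0, 0, 0, 0, -0.145, 5, 0, 0, 0, 0, 0, -0.145, 5, 0, 0, 0, 0, 0, -0.145, 5, 0, 0, 0, 0, 0, -0.145, 5, 0, 0, 0, 0, 0, -0.145],
)

```text
clock: 18.35
tool_pos: [0.4565, 0.1008, 0.1596]
orientation: [180.0, -0.0, -110.4]
force: [-0.6, 0.2, -3.0]
opening: 0.0636
gripper_force: 30.0
```

Call:
move_arm(
  moves=[5, 0, 0, 0, 0, 0, -0.145, 5, 0, 0, 0, 0, 0, -0.139, 5, 0, 0, 0, 0, 0, 0, 5, 0, 0, 0, 0, 0, 0],
)

```text
clock: 18.75
tool_pos: [0.4568, 0.1009, 0.1597]
orientation: [180.0, -0.0, -94.7]
force: [0.7, 0.7, -3.6]
opening: 0.064
gripper_force: 30.0
```

```bash
python3 go.py .6265 .0530 .1 -94.4
```

```text
shift now-axes [  3.4  -17.31   5.96] turn [ 0.001 -0.    -0.004] | shift after-turn axes [  3.48 -17.29   5.97]
```

Call:
move_arm(
  moves=[5, 0.68, -3.46, 0, 0, 0, 0, 5, 0.68, -3.46, 0, 0, 0, 0, 5, 0.68, -3.46, 0, 0, 0, 0, 5, 0.68, -3.46, 0, 0, 0, 0, 5, 0.68, -3.46, 0, 0, 0, 0, 5, 0, 0, 3.4, 0, 0, 0, 5, 0, 0, 2, 0, 0, 0, 5, 0, 0, 0, 0, 0, 0],
)

```text
clock: 19.55
tool_pos: [0.6246, 0.0529, 0.102]
orientation: [179.6, -0.1, -94.7]
force: [-1.6, 0.7, -3.2]
opening: 0.0638
gripper_force: 30.0
```

```bash
python3 padw.py w4; python3 go.py .6255 .0530 .0758 -94.4
```

```text
[0.6259 0.0533 0.1043] [ 1.798e+02 -1.000e-01 -9.460e+01]
pad [ 225  118  108   11 1086] [ 0.6205 -0.0177] [0.0068 0.0739] 85.4
pad [ 227  154  106   15 1280] [0.6221 0.0075] [0.0096 0.0747] 86.9
shift now-axes [0.03 0.03 2.85] turn [ 0.004 -0.002 -0.003] | shift after-turn axes [0.04 0.04 2.85]
```

View pics/w4.png

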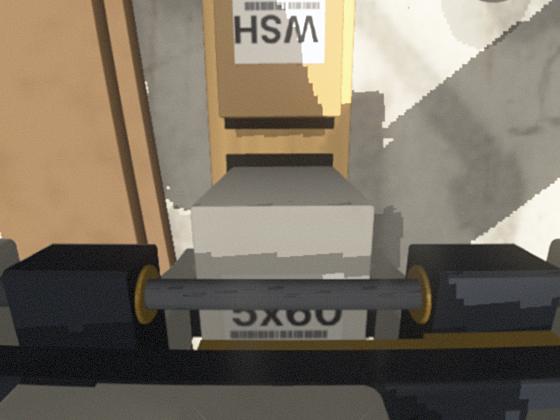

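Brown stands on its pad (upper middle), and white hangs over pad 1, whose strip is at (280,161). Lowering white.

Call:
move_arm(
  moves=[5, 0, 0.05, 1.4, 0, 0, 0, 5, 0, 0, 0.7, 0, 0, 0, 5, 0, 0, 0.3, 0, 0, 0, 5, 0, 0, 0.2, 0, 0, 0, 5, 0, 0, 0, 0, 0, 0, 5, 0, 0, 0, 0, 0, 0],
)

```text
clock: 20.2
tool_pos: [0.6267, 0.0541, 0.0804]
orientation: [-180.0, 0.0, -94.4]
force: [0.0, 0.3, -2.7]
opening: 0.0639
gripper_force: 30.0
```

Call:
move_arm(
  moves=[5, 0.05, 0.1, 0.25, 0, 0, 0, 5, 0, 0, 0.15, 0, 0, 0, 5, 0, 0, 0.1, 0, 0, 0, 5, 0, 0, 0, 0, 0, 0, 5, 0, 0, 0, 0, 0, 0],
)

```text
clock: 20.7
tool_pos: [0.6254, 0.0534, 0.0758]
orientation: [-180.0, -0.0, -94.4]
force: [-3.4, -0.7, 4.9]
opening: 0.0637
gripper_force: 30.0
```

Call:
move_arm(
  moves=[8.76, 0, 0, 0, 0, 0, 0, 8.76, 0, 0, 0, 0, 0, 0, 8.76, 0, 0, 0, 0, 0, 0, 8.76, 0, 0, -3, 0, 0, 0, 8.76, 0, 0, -4.5, 0, 0, 0, 8.76, 0, 0, -4.5, 0, 0, 0, 8.76, 0, 0, -4.5, 0, 0, 0, 8.76, 0, 0, -4.5, 0, 0, 0],
)

```text
clock: 21.5
tool_pos: [0.6253, 0.0534, 0.287]
orientation: [-180.0, 0.0, -94.4]
force: [0.4, -0.2, -0.2]
opening: 0.0879
gripper_force: 0.0
```

```bash
python3 go.py .4735 -.1255 .285 -94.4
```

```text
shift now-axes [19.01 13.76  0.19] turn [-0.  0. -0.] | shift after-turn axes [19.01 13.76  0.2 ]
```

Call:
move_arm(
  moves=[8.76, 3.17, 2.3, 0, 0, 0, 0, 8.76, 3.17, 2.3, 0, 0, 0, 0, 8.76, 3.17, 2.3, 0, 0, 0, 0, 8.76, 3.17, 2.3, 0, 0, 0, 0, 8.76, 3.17, 2.3, 0, 0, 0, 0, 8.76, 3.15, 2.25, 0, 0, 0, 0, 8.76, 0, 0, 0, 0, 0, 0, 8.76, 0, 0, 0, 0, 0, 0],
)

```text
clock: 22.3
tool_pos: [0.4736, -0.1259, 0.2854]
orientation: [-179.9, 0.0, -94.5]
force: [1.3, -0.2, 0.1]
opening: 0.0873
gripper_force: 0.0
```

```bash
python3 top.py .196 .215; python3 go.py .4735 -.1255 .176 -94.4; python3 padw.py w5
```

```text
3977 [array([ 0.4708, -0.1249]), array([0.0533, 0.0532]), np.float64(87.7497)] [ 0.4704 -0.1265  0.2017]
shift now-axes [ 0.02  0.06 10.92] turn [-0.001  0.    -0.001] | shift after-turn axes [1.000e-02 5.000e-02 1.092e+01]
[ 0.4743 -0.125   0.285 ] [-180.     0.   -94.4]
```

View pics/w5.png

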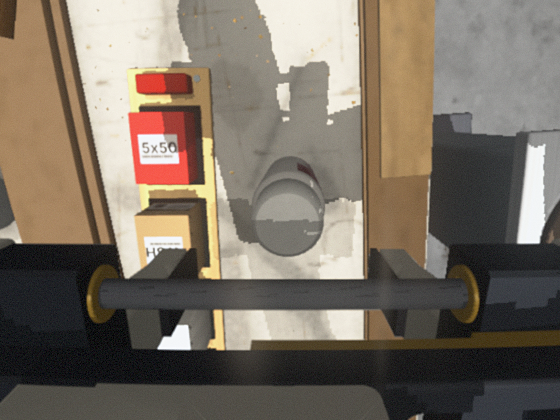

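The cap is at (290,217), between the jaws, with red and brown standing in place on the left. Descending onto the cap.

Call:
move_arm(
  moves=[8.76, 0, 0.1, 4, 0, 0, 0, 8.76, 0, 0, 3, 0, 0, 0, 8.76, 0, 0, 2.4, 0, 0, 0, 8.76, 0, 0, 1, 0, 0, 0, 8.76, 0, 0, 0.5, 0, 0, 0, 8.76, 0, 0, 0, 0, 0, 0, 8.76, 0, 0, 0, 0, 0, 0],
)

```text
clock: 23.1
tool_pos: [0.4737, -0.1251, 0.177]
orientation: [-179.9, 0.0, -94.4]
force: [-0.3, 0.1, -0.4]
opening: 0.0875
gripper_force: 0.0
```

Call:
move_arm(
  moves=[5, 0, 0, 0, 0, 0, 0, 5, 0, 0, 0, 0, 0, 0, 5, 0, 0, 0, 0, 0, 0, 5, 0, 0, 0, 0, 0, 0, 5, 0, 0, 0, 0, 0, 0, 5, 0, 0, 0, 0, 0, 0, 5, 0, 0, 0, 0, 0, 0],
)

```text
clock: 23.8
tool_pos: [0.4727, -0.1253, 0.1761]
orientation: [180.0, -0.0, -94.4]
force: [-0.7, -0.0, 1.5]
opening: 0.0562
gripper_force: 29.8
```

Call:
move_arm(
  moves=[5, 0, 0, -2, 0, 0, 0, 5, 0, 0, -4, 0, 0, 0, 5, 0, 0, -4, 0, 0, 0, 5, 0, 0, -4, 0, 0, 0, 5, 0, 0, 0, 0, 0, 0, 5, 0, 0, 0, 0, 0, 0],
)

```text
clock: 24.4
tool_pos: [0.4728, -0.125, 0.316]
orientation: [-179.9, 0.1, -94.4]
force: [0.0, 0.3, -3.4]
opening: 0.0562
gripper_force: 29.7
```

```bash
python3 go.py .6345 .1664 .191 -94.4
```

```text
shift now-axes [-30.28 -13.87  12.55] turn [-0.001  0.001 -0.   ] | shift after-turn axes [-30.29 -13.89  12.5 ]
```

Call:
move_arm(
  moves=[5, -1.5, -0.7, 0, 0, 0, 0, 5, -3, -1.38, 0, 0, 0, 0, 5, -3, -1.38, 0, 0, 0, 0, 5, -3, -1.38, 0, 0, 0, 0, 5, -3, -1.38, 0, 0, 0, 0, 5, -3, -1.38, 0, 0, 0, 0, 5, -3, -1.38, 0, 0, 0, 0, 5, -3, -1.38, 0, 0, 0, 0],
)

```text
clock: 25.2
tool_pos: [0.5933, 0.093, 0.3135]
orientation: [179.8, -0.1, -94.4]
force: [0.1, -0.6, -3.6]
opening: 0.056
gripper_force: 29.7
```

Call:
move_arm(
  moves=[5, -3, -1.38, 0, 0, 0, 0, 5, -2.5, -1.15, 0, 0, 0, 0, 5, -1.6, -0.74, 0, 0, 0, 0, 5, -0.68, -0.31, 0, 0, 0, 0, 5, 0, 0, 3, 0, 0, 0, 5, 0, 0, 4, 0, 0, 0, 5, 0, 0, 2, 0, 0, 0, 5, 0, 0, 0, 0, 0, 0],
)

```text
clock: 26.0
tool_pos: [0.6326, 0.1645, 0.2218]
orientation: [179.6, -0.2, -94.5]
force: [-0.6, 0.6, -3.2]
opening: 0.0559
gripper_force: 29.7
```

```bash
python3 padw.py w6; python3 go.py .6345 .1664 .191 -94.4; python3 - <<'E'
from h import *
im,W=pts("scene"); c=im[140:320,170:400]; cv2.imwrite("pics/s2.png",cv2.resize(c,None,fx=3,fy=3)[...,::-1])
E
```

```text
[0.6341 0.1649 0.2246] [ 1.798e+02 -1.000e-01 -9.440e+01]
pad [524   0  15 127 641] [0.3684 0.0541] [0.1224 0.0037] 89.9
pad [ 71 118  34 126 784] [0.8417 0.141 ] [0.003  0.1405] 0.1
pad [ 245  147   70   54 2032] [0.6327 0.1473] [0.0576 0.0739] 85.7
shift now-axes [-0.16 -0.04  3.36] turn [ 0.003 -0.002 -0.001] | shift after-turn axes [-0.15 -0.03  3.36]
```

View pics/s2.png

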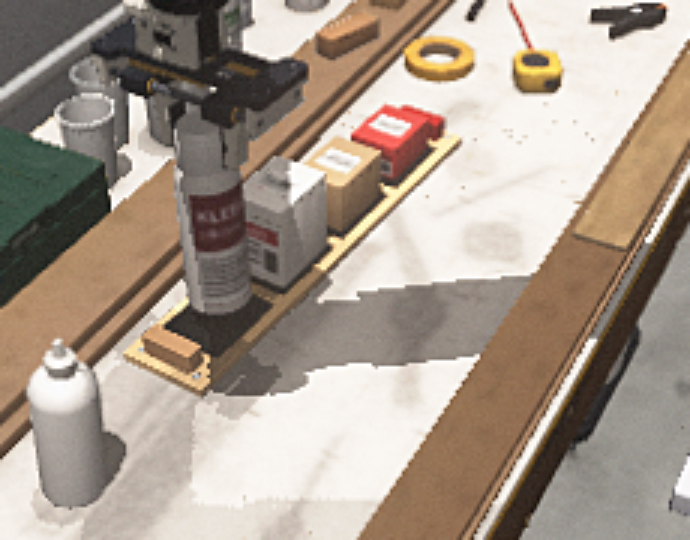

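All three cartons are in order, and the can hangs upright over the left pad (crop (215,300)), with the glue bottle untouched at (65,430). Lowering the can.

Call:
move_arm(
  moves=[5, -0.1, 0, 1.5, 0, 0, 0, 5, 0, 0, 0.6, 0, 0, 0, 5, 0, 0, 0.4, 0, 0, 0, 5, 0, 0, 0.2, 0, 0, 0, 5, 0, 0, 0.1, 0, 0, 0, 5, 0, 0, 0, 0, 0, 0, 5, 0, 0, 0, 0, 0, 0],
)

```text
clock: 26.8
tool_pos: [0.6353, 0.167, 0.1984]
orientation: [-180.0, 0.0, -94.4]
force: [-0.8, -0.1, -2.1]
opening: 0.0559
gripper_force: 29.7
```

Call:
move_arm(
  moves=[5, 0, 0.08, 0.3, 0, 0, 0, 5, 0, 0, 0.25, 0, 0, 0, 5, 0, 0, 0.15, 0, 0, 0, 5, 0, 0, 0.05, 0, 0, 0, 5, 0, 0, 0, 0, 0, 0, 5, 0, 0, 0, 0, 0, 0],
)

```text
clock: 27.4
tool_pos: [0.6344, 0.1671, 0.1911]
orientation: [-180.0, 0.0, -94.4]
force: [-2.5, 0.3, 5.2]
opening: 0.0561
gripper_force: 29.9
```

Contact. Release, rise, and move back out of the view.

Call:
move_arm(
  moves=[8.76, 0, 0, 0, 0, 0, 0, 8.76, 0, 0, 0, 0, 0, 0, 8.76, 0, 0, 0, 0, 0, 0, 8.76, 0, 0, 0, 0, 0, 0, 8.76, 0, 0, -2, 0, 0, 0, 8.76, 0, 0, -4, 0, 0, 0, 8.76, 0, 0, -4, 0, 0, 0],
)

```text
clock: 28.1
tool_pos: [0.634, 0.1667, 0.2908]
orientation: [179.9, -0.1, -94.4]
force: [0.9, 0.7, 0.4]
opening: 0.0877
gripper_force: 0.0
```

Call:
move_arm(
  moves=[8.76, 4, 2.5, 0, 0, 0, 0, 8.76, 4, 2.5, 0, 0, 0, 0, 8.76, 4, 2.5, 0, 0, 0, 0, 8.76, 4, 2.5, 0, 0, 0, 0, 8.76, 4.5, 1, 0, 0, 0, 0, 8.76, 4.5, 1, 0, 0, 0, 0, 8.76, 4.5, 1, 0, 0, 0, 0, 8.76, 4.5, 1, 0, 0, 0, 0],
)

```text
clock: 28.9
tool_pos: [0.4677, -0.1628, 0.2908]
orientation: [-179.9, 0.0, -94.4]
force: [1.5, -0.1, 0.1]
opening: 0.0874
gripper_force: 0.0
```

```bash
python3 - <<'E'
from h import *
im,W=pts("top"); cv2.imwrite("pics/t2.png",cv2.resize(im[150:300,110:450],None,fx=2.3,fy=2.3,interpolation=2)[...,::-1])
pads={"red":(.6085,-.1773,.05,.07),"brown":(.617,-.063,.066,.09),"white":(.6255,.0517,.105,.13),"spray":(.6345,.167,.205,.235),"glue":(.628,.403,.05,.2)}
for n,(x,y,a,b) in pads.items():
    P=W[(W[...,2]>a)&(W[...,2]<b)&(abs(W[...,0]-x)<.055)&(abs(W[...,1]-y)<.06)]
    if len(P)>5: print(n,len(P),[np.round(q,4) for q in cv2.minAreaRect(P[:,:2].astype(np.float32))],np.round(np.median(P[:,2]),4))
    else: print(n,"hidden")
E
```

```text
red 438 [array([ 0.616 , -0.1785]), array([0.0797, 0.0506]), np.float64(86.3202)] 0.0602
brown 671 [array([ 0.6182, -0.064 ]), array([0.0852, 0.0624]), np.float64(86.6208)] 0.0761
white 783 [array([0.626, 0.051]), array([0.0849, 0.0647]), np.float64(86.0727)] 0.1152
spray 408 [array([0.6338, 0.1668]), array([0.0534, 0.0506]), np.float64(1.5769)] 0.2183
glue 596 [array([0.6289, 0.4052]), array([0.0589, 0.0596]), np.float64(6.3611)] 0.1325
```

View pics/t2.png

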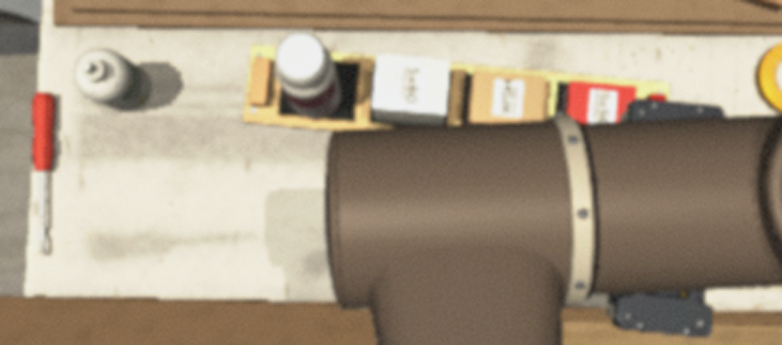

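All four items stand on their pads within a few mm and in the right order. The red one's near edge is hidden by the gripper, which explains its shift. The glue bottle has not moved.

```bash
python3 -c "
from plant import ctrl
print(ctrl.close_job())"
```

```text
the job is handed in; nothing more can be done
None
```

I handed the job in after about 29 s on the robot's clock: counted from the red block, the red carton, brown carton, white carton and spray can stand upright in the middle of their pads, cartons turned along the board, glue bottle not moved. The final top view put all but the red carton within about 2 mm of their pad centres; the arm partly hid the red one, so its position rests on the release pose and earlier wrist views.

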